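Clamp an outlet in the rocker-clamp jig

ROBOT

A 6-joint arm with a two-finger parallel gripper is mounted at the origin on a cart in front of the work surface, level with it; the furniture and walls round the work are solid. World frame = base frame: x ahead of the robot, y to its left, z up, the work surface at z = 0. Lengths are in m, angles in rad, forces in N, time in s.
With the tool pointing down it reaches from about 0.325 to 0.9 m from the base axis. Payload 6.1 kg.
Tool frame: the origin (TCP) lies midway between the tips of the shut fingers; the grasp point (between the pads) lies 19 mm behind it; z points along the fingers, y is the line along which they close (so a half turn about z gives the same grasp; the last joint's range is limited). The gripper opens to 85 mm and grips with 20 to 120 N. Pads are 22 mm wide; open, the fingers measure 114 mm over their backs; the gripper's body (76 mm by 85 mm) begins 54 mm behind the grasp point. The pads swing forward as they close: fully open they stand 13 mm farther back than shut.
Start: joints at [-1.428, 0.22, 1.526, -0, 1.395, -0.126], TCP at [0.166, -0.603, 0.231] pointing down, gripper open.
Joint ranges: [-2.98, 2.98], [-0.91, 2.08], [0.09, 2.57], [-1.24, 4.39], [0.2, 2.65], [-2.68, 2.68]. Speed limits (rad/s): [2.57, 2.57, 3.01, 3.14, 3.14, 3.14].

INTERFACE

Orientations are given as [roll, pitch, yaw] about the fixed x, y, z axes, in that order (R = Rz(yaw) Ry(pitch) Rx(roll)).
In Python, from plant import manip, kin, eyes, finder, monitor gives the robot as it stands. Calls block until the motion is done:
- manip.movep(position, orientation): joint-space move of the TCP to a pose.
- manip.move_l(position, feed=0.15, rotation=None, max_force=None): straight line of the TCP; rotation=None keeps the orientation; feed is the mean speed in m/s. With max_force (N) it stops when the force on the tool has changed by that much, and returns True; else False.
- manip.set_joints(angles): joint-space move.
- manip.gripper_to(opening, f_grip=None): finger opening in m; f_grip is the grip in N (None keeps the last); returns when the fingers have stopped.
- manip.hold(seconds).
- kin.inverse_kinematics(position, orientation): joint angles nearest the present ones, or None.
- eyes.get_image(name): name is "scene" or "top"; returns (picture, depth): 384x512x3 uint8, red, green, blue; 384x512 float32, m along the optical axis (not along the pixel's ray), 0 where there is no reading.
- eyes.get_calibration(name): a dict with "intrinsics" (3x3 intrinsics, pixels), "dist_coeffs" ([k1, k2, p1, p2, k3] as OpenCV has them; the pictures are not rectified), "world_from_camera" (4x4, takes a point from camera to world coordinates). Camera axes: x right, y down, z forward; pixel columns grow to the right and rows downward; lengths in m; the calibration is good to about 2 mm. A picture is of the moment at which its call begins. get_calibration takes no time and is no camera call.
A pose or a line that the arm cannot do raises manip.Unreachable and nothing moves.
- manip.job_done(): hands the job in; it is judged then, once.
Trained networks look in the newest picture that a camera, given by its name, has taken for a name from the list of things; names that differ only in an ending like _2 or _b are one class to them, and where a whole thing is asked for, a point or a joint stands for the part that bears it (a point fixed in the world has none). Each returns a list of dicts, best first, with "confidence" (0 to 1); they miss things now and then, are a little off and sometimes report something else, mostly with a low value. They report only what shows in the picture. A call takes as long as a camera call.
- finder.silhouettes(target, camera): "region" (384x512 bool, what is visible of it) and "uv" ([column, row] in pixels, amid what is visible of it).
Readings, each from a call of its own:
- monitor.read_time_s(): time.
- monitor.read_q(): joint angles.
- monitor.read_joint_velocities(): joint speeds.
- monitor.read_joint_torque(): joint torques, N m.
- monitor.read_eef_pos(): TCP position.
- monitor.read_tcp_rot(): TCP orientation.
- monitor.read_ft_force(): force on the tool from outside, world axes, zero at the start.
- monitor.read_torque(): the same for the moment, N m.
- monitor.read_opening(): finger opening in m.
- monitor.read_grasp_force(): force on a finger pad.
Only numpy, scipy, OpenCV 4.12 (cv2) and the standard library are available. Lean on these libraries where they do the work, as an engineer would, in place of code of your own. Each camera call takes 0.05 s, during which the arm holds its last target. There are 200 camera calls.

TASK

Press down the tail of the rocker clamp on the wiring jig so that its jaw tips right up, and set (do not drop) the longer of the two outlets, terminals up as it lies, flat into the jig's nest. Then press the jaw down until its rubber foot bears on the outlet's edge and stays there. Leave the shorter outlet, the carton and the roll of masking tape where they are.

Things in the scene. Friction and masses are not known exactly. Their poses are not given: they have to be found in the camera images.
- jig: Fixed plywood jig; origin on the bench under the nest's centre, y axis along the jig from nest to clamp, z up. Base 110 x 300 x 12 mm (y -85 to +215). On it a block 104 x 150 mm carries the nest, floor 40 mm up, framed by rails 7 mm above it: 80 (x) by 123 (y) mm inside, open mid +y side for the jaw. Clamp bracket cheeks (x +-18 mm, y 125 to 152 mm) reach 72 mm above the bench.
- nest (a point): Centre of the nest floor, 40 mm above the bench, axes as the jig's. The long outlet lies in it with its long side along y, either way round, with 4 mm play all round.
- pivot (a point): Hinge axis of the rocker clamp, parallel to the jig's x axis, at jig x 0, y +138.5 mm, z +60 mm.
- rocker_tilt (a joint): Angle of the steel rocker arm, 0 to 1.05 rad; starts near 0. 0: jaw level, foot 2 mm above the empty nest floor, tail sloping up 0.70 rad. Grows as the tail goes down; at the stop 1.05 the tail slopes 0.35 rad below level and the jaw stands 1.05 rad above level, clear of the nest. Hinge friction 0.12 N m: it stays where left. With the long outlet seated the foot meets it at about 0.10.
- rocker: Steel rocker arm of the clamp; origin on the pivot, axes as the jig's at joint 0, turns with the joint. Nest side: the jaw arm with a rubber foot below its end, 12 mm across, 14 mm long, underside 18 mm below the pivot line, 88 mm from the pivot. Other side: the tail, sloping up 0.70 rad from the jaw's line, ending in a ribbed press pad 40 mm wide, 46 mm long, 54 to 100 mm from the pivot.
- tail_top (a point): Centre of the top face of the tail's press pad, 77 mm from the pivot (turns with the rocker). A straight downward press 60 mm from the pivot in the jig's +y direction stays on the tail for the whole swing; at the stop the tail's top there is about 43 mm above the bench.
- jaw_tip (a point): Top of the jaw arm above its foot, 88 mm from the pivot on the nest side; turns with the rocker. The jaw arm is 24 mm wide, 8 mm thick, 94 mm long from the pivot, top face 4 mm above the pivot line. A straight downward press on it 34 mm from the pivot in the jig's -y direction brings the raised jaw all the way down; its top there is then about 68 mm above the bench.
- outlet_long: The longer white outlet, lying on its face, terminals up, 72 (x) x 115 (y) x 28 mm, loose on the bench; origin at the centre of its underside. Plate 11 mm thick; on it two blocks, together 42 (x) by 78 (y) mm with a 10 mm gap between, tops 28 mm up: grip these across x, fingertips above 11 mm. The end 19 mm of the plate is bare: there the foot bears. 0.06 to 0.13 kg.
- outlet_short: A shorter outlet of the same kind, 72 (x) x 85 (y) x 28 mm, lying the same way. Bystander: leave it. It and the long one may have swapped sides of the jig.
- carton: Small carton, 50 x 110 x 32 mm, bystander, loose.
- masking_tape: Roll of masking tape lying flat, 105 mm across, 25 mm high, bystander, loose.

How it is judged:
By the outcome, as a careful person would: the job done as asked, in the order asked, and still so for the second after the job is handed in, with the robot touching nothing.
It also fails if it takes over 64 s, if anything falls off the work surface, if the arm or the gripper's body presses on something with over 40 N, if the wrist force passes 120 N, or if a joint passes its speed limit or range.

## Working session

There is one attempt and no reset: what is moved stays moved. The work goes in short steps, each a Python script; the robot and the scene stay as the last script left them, time stands still between calls to the robot, and variables do not carry over. Pictures are saved under pics/ and viewed, at most 10 in all, crops included, and the job is handed in when it is done.

```bash
ls; mkdir -p pics
cat > h.py <<'E'
import numpy as np, cv2
from plant import manip, kin, eyes, finder, monitor
def cloud(cam):
    im,d=eyes.get_image(cam); c=eyes.get_calibration(cam)
    K=np.array(c["intrinsics"],float); D=np.array(c["dist_coeffs"],float); T=np.array(c["world_from_camera"])
    v,u=np.mgrid[0:384,0:512]
    p=cv2.undistortPoints(np.stack([u,v],-1).reshape(-1,1,2).astype(np.float64),K,D).reshape(384,512,2)
    P=np.dstack([p[...,0]*d,p[...,1]*d,d])@T[:3,:3].T+T[:3,3]
    P[d<=0]=np.nan
    return im,P
E
python3 - <<'E'
from h import *
np.set_printoptions(precision=4,suppress=True)
for cam in ("top","scene"):
    im,P=cloud(cam); cv2.imwrite(f"pics/{cam}0.png",im[...,::-1]); np.savez(f"{cam}0.npz",im=im,P=P)
    for t in ("jig","rocker","outlet_long","outlet_short","carton","masking_tape"):
        for s in finder.silhouettes(t,cam)[:3]:
            r=s["region"]; q=P[r]; q=q[np.isfinite(q[:,0])]
            if len(q)<10: continue
            rect=cv2.minAreaRect(q[:,:2].astype(np.float32))
            print(cam,t,round(s["confidence"],2),np.round(s["uv"]),r.sum(),np.median(q,0),"z",np.percentile(q[:,2],[5,95]),"rect",np.round(rect[0],3),np.round(rect[1],3),round(rect[2],1))
print(monitor.read_time_s())
E
```

```text
pics
plant.py
top jig 0.8 [252. 208.] 2793 [0.5206 0.0146 0.0406] z [0.0101 0.1012] rect [0.526 0.015] [0.11  0.303] 6.0
top jig 0.28 [150. 234.] 710 [0.4368 0.3565 0.0101] z [-0.0002  0.0331] rect [0.436 0.359] [0.071 0.119] 34.0
top rocker 0.94 [225. 205.] 445 [0.5178 0.0986 0.0769] z [0.0629 0.1234] rect [0.515 0.084] [0.17  0.052] 88.2
top outlet_long 0.68 [149. 231.] 731 [0.437  0.3562 0.0102] z [0.0001 0.0331] rect [0.438 0.358] [0.073 0.116] 33.7
top outlet_short 0.58 [356. 208.] 551 [ 0.5345 -0.3432  0.009 ] z [-0.0008  0.0318] rect [ 0.537 -0.347] [0.088 0.08 ] 50.0
top outlet_short 0.39 [226. 211.] 429 [0.5188 0.1016 0.0767] z [0.0622 0.1233] rect [0.52  0.084] [0.054 0.172] 1.2
top carton 0.72 [335. 156.] 495 [ 0.6929 -0.2757  0.0332] z [0.0171 0.0397] rect [ 0.696 -0.278] [0.051 0.11 ] 85.9
top masking_tape 0.63 [162. 155.] 392 [0.6872 0.3043 0.0249] z [0.0077 0.0309] rect [0.686 0.302] [0.104 0.1  ] 44.9
scene jig 0.81 [254. 221.] 2325 [0.5103 0.0451 0.0273] z [0.0086 0.0677] rect [ 0.535 -0.017] [0.131 0.374] 7.8
scene rocker 0.72 [248. 216.] 198 [0.5145 0.0646 0.0669] z [0.0609 0.1228] rect [0.512 0.079] [0.036 0.177] 4.2
scene outlet_long 0.81 [233. 299.] 1072 [0.4279 0.3697 0.0098] z [-0.0001  0.0286] rect [0.438 0.35 ] [0.076 0.139] 33.8
scene outlet_short 0.67 [288. 175.] 303 [ 0.5299 -0.3308  0.012 ] z [0.     0.0293] rect [ 0.545 -0.352] [0.089 0.114] 49.3
scene carton 0.54 [245. 170.] 341 [ 0.6759 -0.2635  0.0297] z [0.0032 0.0347] rect [ 0.691 -0.281] [0.106 0.197] 29.6
scene masking_tape 0.65 [152. 256.] 783 [0.6808 0.3088 0.0197] z [0.0006 0.0257] rect [0.689 0.289] [0.102 0.135] 27.3
scene masking_tape 0.6 [252. 222.] 2473 [0.5117 0.0442 0.021 ] z [0.0031 0.0676] rect [ 0.542 -0.017] [0.142 0.374] 6.4
0.7
```

Run:
```python
from h import *
np.set_printoptions(precision=4,suppress=True)
a=np.load("top0.npz"); im,P=a["im"],a["P"]
crop=im[120:290,100:400]; cv2.imwrite("pics/topc.png",cv2.resize(crop,None,fx=2.6,fy=2.6,interpolation=cv2.INTER_CUBIC)[...,::-1])
X,Y,Z=P[...,0],P[...,1],P[...,2]
def rect(m,n):
    m=cv2.morphologyEx(m.astype(np.uint8),cv2.MORPH_OPEN,np.ones((2,2)))>0
    r=cv2.minAreaRect(P[m][:,:2].astype(np.float32)); print(n,m.sum(),np.round(r[0],4),np.round(r[1],4),round(r[2],2),"medz",np.median(P[m][:,2]))
near=(abs(X-.526)<.12)&(abs(Y-.015)<.2)
rect(near&(Z>.006),"jig all")
rect(near&(Z>.033)&(Z<.054)&(Y<.03),"block")
rect(near&(Z>.033)&(Z<.044)&(Y<.03),"floor")
rect(near&(Z>.085),"pad")
o=(abs(X-.437)<.09)&(abs(Y-.357)<.09)
rect(o&(Z>.005),"long all"); rect(o&(Z>.02),"long blocks")
b=(abs(X-.6)<.5)&(abs(Y)<.2)&(abs(Z)<.004); print("bench z",np.median(Z[(abs(Z)<.01)&(abs(Y)<.5)]))
o=(abs(X-.537)<.08)&(abs(Y+.347)<.08); rect(o&(Z>.005),"short all")
```

```text
jig all 2841 [nan nan] [0. 0.] 0.0 medz nan
block 1237 [ 0.5308 -0.0566] [0.1017 0.1505] 6.51 medz nan
floor 491 [ 0.509  -0.0585] [0.08   0.1312] 29.07 medz nan
pad 194 [0.5108 0.1397] [0.0401 0.0652] 20.48 medz 0.10709125532866215
long all 399 [0.4351 0.3561] [0.0741 0.1227] 33.94 medz 0.025168381019946562
long blocks 271 [0.4335 0.3571] [0.0391 0.0862] 32.73 medz 0.028023814510259815
bench z 0.0017646368841706117
short all 356 [ 0.5638 -0.3846] [0.0891 0.1513] 31.12 medz 0.026866364994710956
```

View pics/topc.png

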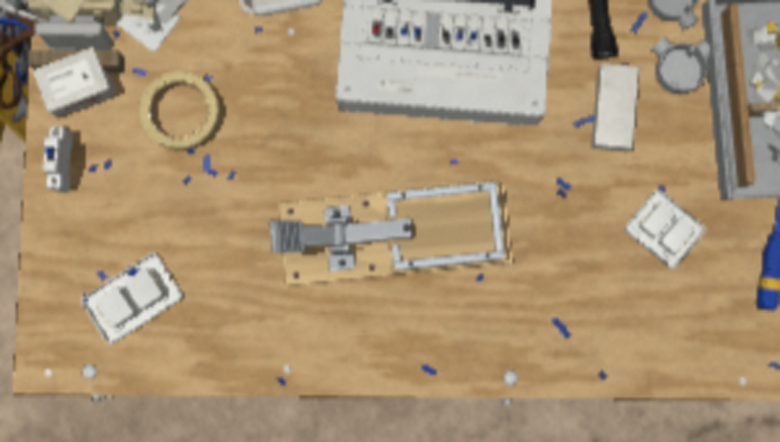

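```bash
cat > fit.py <<'E'
from h import *
from scipy.optimize import minimize
def jigz(x,y):
    z=np.zeros_like(x); z[(abs(x)<.055)&(y>-.085)&(y<.215)]=.012
    z[(abs(x)<.052)&(abs(y)<.075)]=.047; z[(abs(x)<.04)&(abs(y)<.0615)]=.040
    z[(abs(x)<.03)&(y>0.0)]=np.nan
    return z
def outz(L):
    def f(x,y):
        z=np.zeros_like(x); z[(abs(x)<.036)&(abs(y)<L/2)]=.011
        z[(abs(x)<.021)&(abs(y)<L/2-.0185)]=.028; z[(abs(y)<.006)&(abs(x)<.022)]=np.nan
        return z
    return f
def fit(P,model,p0,R,zoff=0):
    Q=P.reshape(-1,3); Q=Q[np.isfinite(Q[:,0])&(np.hypot(Q[:,0]-p0[0],Q[:,1]-p0[1])<R)]
    def cost(p):
        c,s=np.cos(p[2]),np.sin(p[2]); d=Q[:,:2]-p[:2]
        m=model(d@[c,s],d@[-s,c])+p[3]
        return np.nanmean(np.minimum(abs(Q[:,2]-m),.02))
    best=None
    for k in range(4):
        s=np.array(p0+[zoff]) if best is None else best.x
        r=minimize(cost,s,method="Nelder-Mead",options=dict(initial_simplex=np.vstack([s]+[s+np.eye(4)[i]*[.008,.008,.1,.003][i]*(-1)**k for i in range(4)]),xatol=1e-5,fatol=1e-7))
        if best is None or r.fun<best.fun: best=r
    return best.x,best.fun
E
python3 - <<'E'
from fit import *
np.set_printoptions(precision=4,suppress=True)
for cam in ("top","scene"):
    P=np.load(cam+"0.npz")["P"]
    print(cam,"jig",fit(P,jigz,[.532,-.052,np.radians(6.3)],.2))
    print(cam,"long",fit(P,outz(.115),[.436,.357,np.radians(33.5)],.09))
    print(cam,"long as short",fit(P,outz(.085),[.436,.357,np.radians(33.5)],.09)[1])
    for yw in (50,-40): print(cam,"short",fit(P,outz(.085),[.537,-.347,np.radians(yw)],.08))
P=np.load("top0.npz")["P"].reshape(-1,3)
x,y,t=.532,-.052,.11
E
```

```text
top jig (array([ 0.534 , -0.0517,  0.1115,  0.0015]), np.float64(0.0048615381471091785))
top long (array([0.4378, 0.3582, 0.5975, 0.0006]), np.float64(0.003861091198432085))
top long as short 0.004417325993893713
top short (array([ 0.5374, -0.3463,  0.9102,  0.001 ]), np.float64(0.004623818260873306))
top short (array([ 0.5362, -0.345 , -0.7057,  0.0008]), np.float64(0.004050955151361442))
scene jig (array([ 0.5328, -0.0527,  0.1153,  0.0003]), np.float64(0.007449342627787329))
scene long (array([ 0.4372,  0.3546,  0.5894, -0.0003]), np.float64(0.003493907549602052))
scene long as short 0.0040844829230650345
scene short (array([ 0.5409, -0.3549,  0.9404,  0.0007]), np.float64(0.004174683457393186))
scene short (array([ 0.5358, -0.3519, -0.7207,  0.0006]), np.float64(0.0037998553073494415))
```

```bash
cat >> h.py <<'E'
J=np.array([.5337,-.0520,.1125]); O=np.array([.4376,.3570,.594])
def jp(x,y,z):
    c,s=np.cos(J[2]),np.sin(J[2]); return np.array([J[0]+c*x-s*y,J[1]+s*x+c*y,z])
SG=-np.pi/2
def dn(th): return [np.pi,0,(th+SG+np.pi)%(2*np.pi)-np.pi]
E
python3 - <<'E'
from h import *
import h
np.set_printoptions(precision=3,suppress=True)
print(monitor.read_tcp_rot())
for s in (1,-1):
    h.SG=s*np.pi/2
    for p,t in ((jp(0,.1985,.17),J[2]),(jp(0,.1985,.04),J[2]),([O[0],O[1],.0125],O[2]),(jp(0,0,.055),J[2]),(jp(0,.1045,.066),J[2])):
        print(s,kin.inverse_kinematics(list(p),dn(t)))
E
```

```text
[3.142 0.    0.269]
1 [ 0.128  0.05   1.833 -0.     1.258  0.016]
1 [ 0.128  0.225  1.913 -0.     1.004  0.016]
1 [ 0.545  0.339  1.832 -0.     0.97  -0.049]
1 [-0.244  0.211  1.896  0.     1.035 -0.357]
1 [-0.051  0.168  1.921 -0.     1.052 -0.164]
-1 None
-1 None
-1 None
-1 None
-1 None
```

```bash
sed -i 's/^SG=.*/SG=np.pi\/2/' h.py
python3 - <<'E'
from h import *
np.set_printoptions(precision=4,suppress=True)
manip.gripper_to(0.0)
manip.movep(list(jp(0,.1985,.17)),dn(J[2]))
print(monitor.read_time_s(),monitor.read_eef_pos())
print(manip.move_l(list(jp(0,.1985,.036)),feed=.06,max_force=18))
print(monitor.read_time_s(),monitor.read_eef_pos(),monitor.read_ft_force())
manip.move_l(list(jp(0,.1985,.16)),feed=.15)
manip.gripper_to(.066)
manip.movep([O[0],O[1],.12],dn(O[2]))
for c in ("top","scene"):
    im,P=cloud(c); np.savez(f"{c}1.npz",im=im,P=P)
    for s in finder.silhouettes("rocker",c)[:1]:
        q=P[s["region"]]; q=q[np.isfinite(q[:,0])]-jp(0,.1385,.06); c_,s_=np.cos(J[2]),np.sin(J[2])
        yy=q[:,:2]@[-s_,c_]; print(c,s["confidence"],"jigy/z range",np.percentile(yy,[2,98]),np.percentile(q[:,2],[2,98]))
        j=(yy<-.02)&(yy>-.06); print(np.degrees(np.arctan2(np.median(q[j,2]),-np.median(yy[j]))))
    cv2.imwrite(f"pics/{c}1.png",cv2.resize(im[120:320,100:400],None,fx=2.5,fy=2.5)[...,::-1])
print(monitor.read_time_s())
E
```

```text
4.3667 [0.5118 0.1446 0.1701]
True
6.2333 [0.5116 0.1448 0.0453] [-3.2965 -0.1026  9.514 ]
top 0.65 jigy/z range [-0.0464  0.0906] [-0.0293  0.0847]
64.30556233804452
scene 0.83 jigy/z range [-0.0446  0.0939] [-0.0304  0.081 ]
63.43998369064729
8.9083
```

View pics/scene1.png

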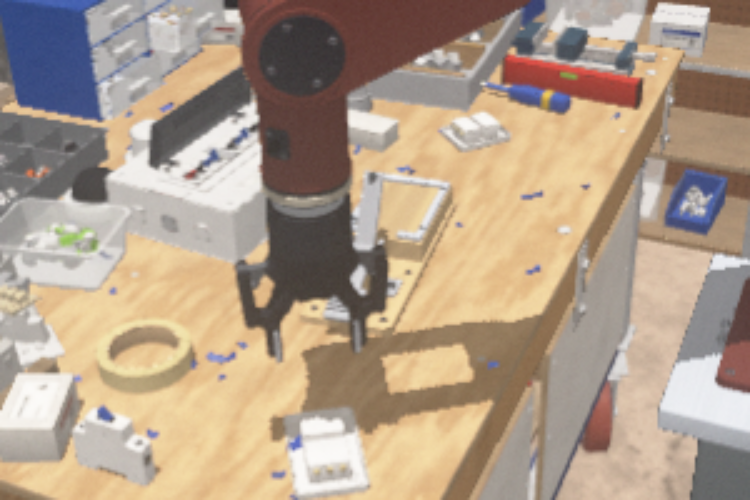

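Jaw stands fully up (370,215); the tail is at its stop, and the long outlet at (325,460) is undisturbed. Grasp next.

Run:
```python
from h import *
np.set_printoptions(precision=4,suppress=True)
print(manip.move_l([O[0],O[1],.0135],feed=.1,max_force=10), monitor.read_eef_pos())
manip.gripper_to(.03,f_grip=35)
print(monitor.read_opening(),monitor.read_grasp_force(),monitor.read_eef_pos())
manip.move_l([O[0],O[1],.13],feed=.12)
print(monitor.read_opening(),monitor.read_grasp_force(),monitor.read_ft_force())
manip.movep(list(jp(0,0,.13)),dn(J[2]))
for c in ("top","scene"):
    im,P=cloud(c); np.savez(f"{c}2.npz",im=im,P=P)
    for s in finder.silhouettes("outlet_long",c)[:2]:
        q=P[s["region"]]; q=q[np.isfinite(q[:,0])]-jp(0,0,0); c_,s_=np.cos(J[2]),np.sin(J[2])
        q=np.c_[q[:,:2]@[c_,s_],q[:,:2]@[-s_,c_],q[:,2]]
        print(c,s["confidence"],len(q),np.percentile(q,[2,50,98],axis=0))
cv2.imwrite("pics/scene2.png",cv2.resize(im[120:270,180:380],None,fx=4,fy=4)[...,::-1])
print(monitor.read_time_s())
```

```text
False [0.4382 0.3574 0.0143]
0.040761493197889694 35.89021548628807 [0.4383 0.3574 0.0145]
0.040398703483700116 35.39393976330757 [-0.4913 -0.1504  0.1329]
top 0.68 199 [[-0.0359 -0.0487  0.1126]
 [-0.0224  0.0309  0.1219]
 [ 0.0037  0.0559  0.2653]]
scene 0.75 437 [[-0.0369 -0.0526  0.1156]
 [-0.0051  0.0326  0.1268]
 [ 0.034   0.062   0.1451]]
13.3417
```

View pics/scene2.png

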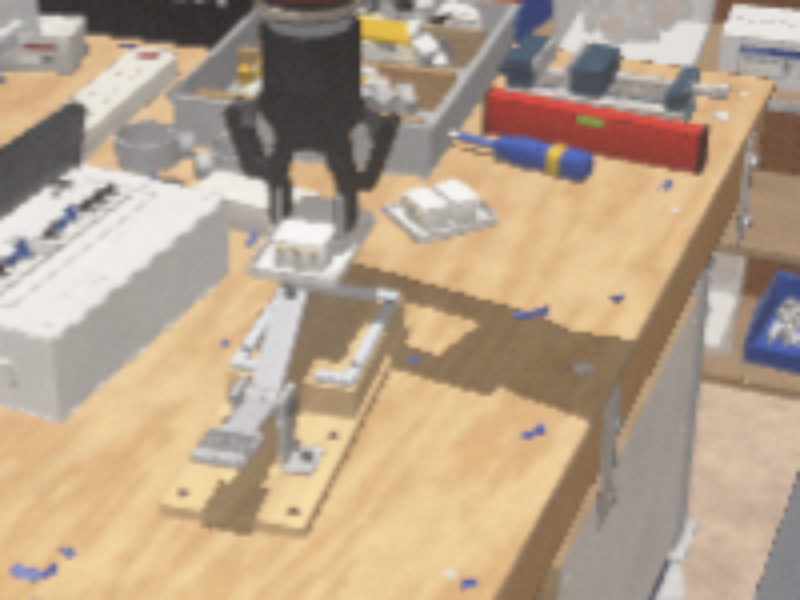

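Outlet held level above the nest (310,250), the raised jaw clear in front. Check the long-axis centring against the saved clouds.

Run:
```python
from h import *
np.set_printoptions(precision=4,suppress=True)
c_,s_=np.cos(J[2]),np.sin(J[2])
for c in ("top","scene"):
    P=np.load(c+"2.npz")["P"].reshape(-1,3); P=P[np.isfinite(P[:,0])]; q=P-jp(0,0,0)
    q=np.c_[q[:,:2]@[c_,s_],q[:,:2]@[-s_,c_],q[:,2]]
    for nm,z0,z1 in (("plate",.121,.133),("block",.139,.150)):
        k=q[(q[:,2]>z0)&(q[:,2]<z1)&(abs(q[:,0])<.045)&(abs(q[:,1])<.07)]
        for a in (0,1): print(c,nm,"xy"[a],np.histogram(k[:,a],np.arange(-.068,.07,.004))[0], np.sort(k[:,a])[[0,3,-4,-1]])
```

```text
top plate x [ 0  0  0  0  0  0  0  0 21 10 15  8  5  5  0  0  2  0  2  0  0  1  0  0
  0  0  0  0  0  0  0  0  0  0] [-0.0353 -0.0347 -0.0012  0.0193]
top plate y [0 0 0 0 2 2 2 4 3 4 2 1 2 2 0 0 0 0 1 1 1 3 3 2 4 4 2 5 4 4 5 4 2 0] [-0.0487 -0.0446  0.0595  0.0604]
top block x [0 0 0 0 0 0 0 0 0 0 0 0 9 9 7 3 5 5 3 1 0 0 0 0 0 0 0 0 0 0 0 0 0 0] [-0.0197 -0.019   0.0059  0.0104]
top block y [ 0  0  0  0  0  0  0  0  1  1  0  0  0  0  0  0  0  0  0  0  0  1  1  5
  3 11 12  7  0  0  0  0  0  0] [-0.0322  0.0214  0.0416  0.0439]
scene plate x [ 0  0  0  0  0  0  0 19 12  3  8 19 11  8  5  8  5  7  8  9  5  8  1  4
  1 18  0  0  0  0  0  0  0  0] [-0.0379 -0.0373  0.0346  0.0358]
scene plate y [ 0  0  1  5  2  0  0  0  1  1  1  2  1  1  1  5  3  3  3  4  1  3  4  2
  3  5 15 32  9  2  8 24 14  3] [-0.0565 -0.0548  0.0631  0.0655]
scene block x [ 0  0  0  0  0  0  0  0  4  6  4  9  7 14 11 16 14 15 16 14 16 17  4  3
  3  1  0  0  0  0  0  0  0  0] [-0.0342 -0.0328  0.0287  0.0322]
scene block y [ 0  0  0  0  0  0  0  2  1  4 10  5  5  4  5 13  7  7 14  9 20  4 10 11
  5  9 12 11  6  0  0  0  0  0] [-0.0399 -0.0317  0.0449  0.0469]
```

Run:
```python
from h import *
np.set_printoptions(precision=4,suppress=True)
print(monitor.read_eef_pos(), jp(0,0,.13))
manip.move_l(list(jp(0,-.002,.07)),feed=.1)
print(manip.move_l(list(jp(0,-.002,.0525)),feed=.02,max_force=6))
print(monitor.read_eef_pos(),monitor.read_ft_force(),monitor.read_torque())
im,P=cloud("scene"); np.savez("scene3.npz",im=im,P=P)
cv2.imwrite("pics/scene3.png",cv2.resize(im[150:270,200:360],None,fx=5,fy=5)[...,::-1])
print(monitor.read_time_s())
```

```text
[ 0.5338 -0.051   0.13  ] [ 0.5337 -0.052   0.13  ]
True
[ 0.5368 -0.0611  0.0702] [ 1.2248 -3.0279  0.4244] [-0.3488 -0.1067  0.0009]
14.4667
```

View pics/scene3.png

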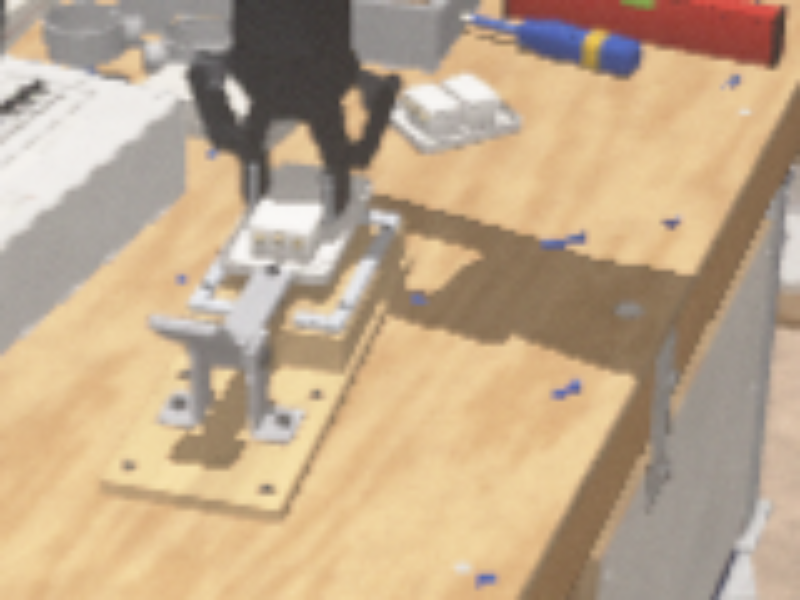

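The jaw has been knocked down: my transit at z 0.13 carried the outlet through the raised jaw tip (jaw now at (260,300), pad up at (190,330)). I'll lift, put the outlet back on the bench, re-press the tail, and come in high.

Run:
```python
from h import *
np.set_printoptions(precision=4,suppress=True)
manip.move_l(list(jp(0,-.01,.23)),feed=.2)
print(monitor.read_opening(),monitor.read_grasp_force(),monitor.read_ft_force())
manip.movep([O[0],O[1],.20],dn(O[2]))
manip.move_l([O[0],O[1],.03],feed=.15)
print(manip.move_l([O[0],O[1],.013],feed=.025,max_force=5),monitor.read_eef_pos(),monitor.read_ft_force())
manip.gripper_to(.066)
manip.move_l([O[0],O[1],.20],feed=.2)
manip.gripper_to(0.)
manip.movep(list(jp(0,.1985,.19)),dn(J[2]))
print(monitor.read_time_s())
im,P=cloud("top"); np.savez("top4.npz",im=im,P=P)
from fit import *
print(fit(P,outz(.115),list(O),.09))
print(fit(P,jigz,list(J),.2))
cv2.imwrite("pics/top4.png",cv2.resize(im[150:290,110:310],None,fx=4,fy=4)[...,::-1])
print(monitor.read_time_s())
```

```text
0.04065847432749113 36.53654471039772 [-0.2643  0.4244 -1.3002]
True [0.4376 0.3567 0.0151] [-0.5252 -0.1241  4.6603]
21.8417
(array([0.4408, 0.3554, 0.575 , 0.0007]), np.float64(0.003965805951851438))
(array([ 0.534 , -0.0514,  0.1148,  0.0015]), np.float64(0.0061514754865206415))
21.8917
```

View pics/top4.png

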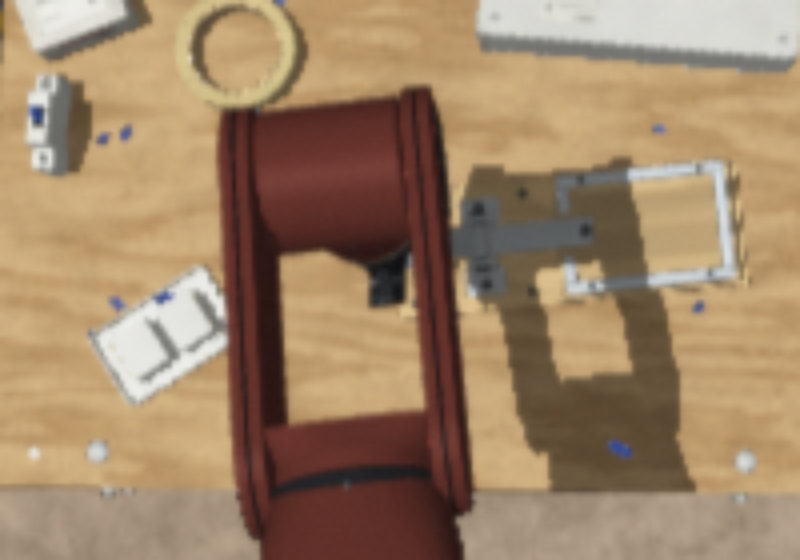

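Outlet lies flat on the bench at (160,335), arm hiding a corner; the jaw is level again over the nest. Press the tail anew, then measure the outlet unobstructed.

Run:
```python
from h import *
from fit import *
np.set_printoptions(precision=4,suppress=True)
manip.move_l(list(jp(0,.1985,.15)),feed=.2)
print(manip.move_l(list(jp(0,.1985,.036)),feed=.06,max_force=18),monitor.read_eef_pos())
manip.move_l(list(jp(0,.1985,.22)),feed=.2)
manip.movep(list(jp(0,.04,.27)),dn(J[2]))
for c in ("top","scene"):
    im,P=cloud(c); np.savez(c+"5.npz",im=im,P=P)
    print(c,fit(P,outz(.115),list(O),.09))
    for s in finder.silhouettes("rocker",c)[:1]:
        q=P[s["region"]]; q=q[np.isfinite(q[:,0])]; print("rocker z",s["confidence"],np.percentile(q[:,2],[2,98]))
cv2.imwrite("pics/scene5.png",cv2.resize(im[130:330,150:400],None,fx=3,fy=3)[...,::-1])
print(monitor.read_time_s())
```

```text
True [0.5115 0.1447 0.0453]
top (array([0.4408, 0.3554, 0.5926, 0.0008]), np.float64(0.0038585622932323007))
rocker z 0.75 [0.0123 0.1447]
scene (array([ 0.4401,  0.3514,  0.5966, -0.0004]), np.float64(0.0034619484965766178))
rocker z 0.82 [0.028  0.1391]
25.7417
```

View pics/scene5.png

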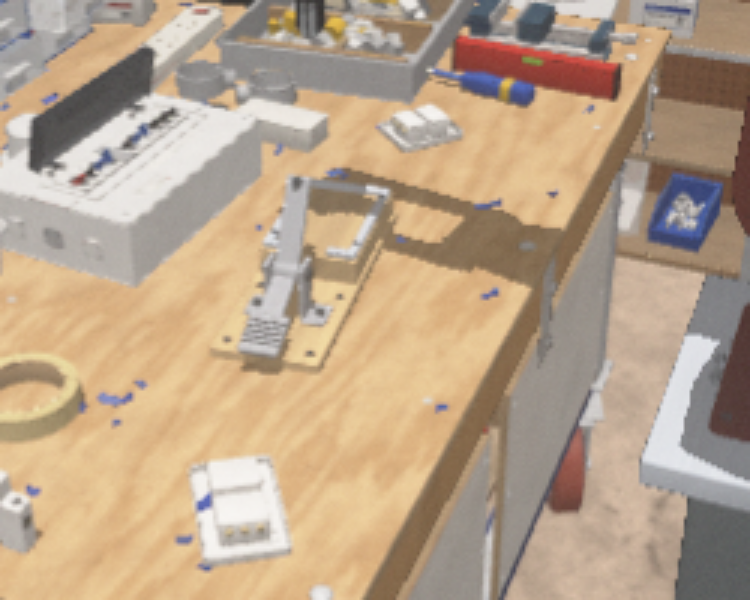

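Tail down, jaw right up (295,190), long outlet flat at (240,510). Regrasp and come in high.

Run:
```python
from h import *
np.set_printoptions(precision=4,suppress=True)
O=np.array([.4406,.354,.594])
manip.gripper_to(.066)
manip.movep([O[0],O[1],.12],dn(O[2]))
print(manip.move_l([O[0],O[1],.0135],feed=.12,max_force=10))
manip.gripper_to(.03,f_grip=40)
zg=monitor.read_eef_pos()[2]; print(zg,monitor.read_opening())
manip.move_l([O[0],O[1],.23],feed=.2)
manip.movep(list(jp(0,0,.23)),dn(J[2]))
manip.hold(.2)
e=monitor.read_eef_pos(); print(e-jp(0,0,.23),monitor.read_opening())
c_,s_=np.cos(J[2]),np.sin(J[2])
for c in ("top","scene"):
    im,P=cloud(c); np.savez(c+"6.npz",im=im,P=P); P=P.reshape(-1,3); P=P[np.isfinite(P[:,0])]; q=P-jp(0,0,0)
    q=np.c_[q[:,:2]@[c_,s_],q[:,:2]@[-s_,c_],q[:,2]]
    for nm,z0,z1 in (("plate",.221,.233),("block",.239,.250)):
        k=q[(q[:,2]>z0)&(q[:,2]<z1)&(abs(q[:,0])<.045)&(abs(q[:,1])<.07)]
        for a in (0,1): print(c,nm,"xy"[a],len(k),np.sort(k[:,a])[[0,3,-4,-1]])
print(monitor.read_time_s())
```

```text
False
0.014736190383448707 0.04000160410656051
[0.0001 0.001  0.    ] 0.040561440176567896
top plate x 85 [-0.0351 -0.0344 -0.0008  0.0109]
top plate y 85 [-0.0533 -0.049   0.0575  0.0595]
top block x 53 [-0.0198 -0.0184  0.0068  0.0106]
top block y 53 [-0.0351  0.0156  0.0411  0.0421]
scene plate x 158 [-0.0383 -0.0379  0.0346  0.0368]
scene plate y 158 [-0.0593 -0.0545  0.0621  0.0629]
scene block x 173 [-0.0359 -0.0327  0.0272  0.0322]
scene block y 173 [-0.035  -0.0327  0.0427  0.0465]
32.3417
```

Run:
```python
from h import *
np.set_printoptions(precision=4,suppress=True)
t=[0,-.002]
manip.move_l(list(jp(*t,.075)),feed=.15)
manip.hold(.15); print(monitor.read_eef_pos()-jp(*t,.075),monitor.read_ft_force())
r=manip.move_l(list(jp(*t,.0525)),feed=.02,max_force=5)
print(r,monitor.read_eef_pos(),monitor.read_ft_force(),monitor.read_torque(),monitor.read_time_s())
im,P=cloud("scene"); np.savez("scene7.npz",im=im,P=P)
cv2.imwrite("pics/scene7.png",cv2.resize(im[150:270,200:360],None,fx=5,fy=5)[...,::-1])
```

```text
[ 0.0009 -0.0002  0.0011] [ 1.1446 -0.7147 -0.8175]
True [ 0.5337 -0.0539  0.0548] [-0.7537  0.5639  5.0767] [ 0.0129 -0.0325  0.0049] 34.6
```

View pics/scene7.png

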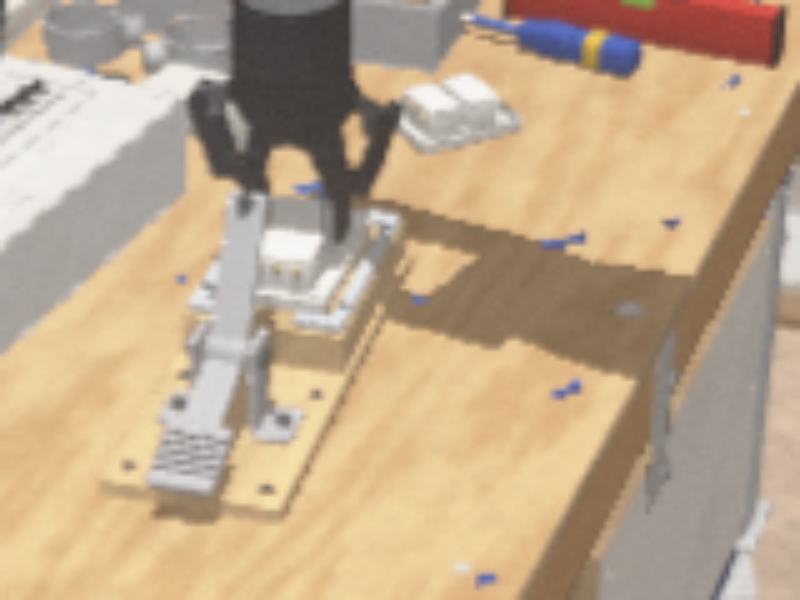

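Seated: TCP z 0.0548 matches floor 40 + grasp height 14.7 mm, plate inside the rails at (310,270), jaw still up. Release and press the jaw.

Run:
```python
from h import *
np.set_printoptions(precision=4,suppress=True)
manip.gripper_to(.060)
manip.move_l(list(jp(0,-.002,.23)),feed=.15)
im,P=cloud("scene"); np.savez("scene8.npz",im=im,P=P)
manip.gripper_to(0.)
manip.movep(list(jp(0,.1045,.19)),dn(J[2]))
print(monitor.read_time_s())
r=manip.move_l(list(jp(0,.1045,.064)),feed=.05,max_force=22)
print(r,monitor.read_eef_pos()-jp(0,.1045,0),monitor.read_ft_force(),monitor.read_time_s())
```

```text
37.4833
True [ 0.0002 -0.0004  0.0683] [-2.2544 -0.1525  7.4156] 39.725
```

Run:
```python
from h import *
np.set_printoptions(precision=4,suppress=True)
manip.move_l(list(jp(0,.1045,.20)),feed=.15)
manip.movep([.40,-.15,.28],dn(J[2]))
c_,s_=np.cos(J[2]),np.sin(J[2])
ims=[]
for c in ("scene","top"):
    im,P=cloud(c); np.savez(c+"9.npz",im=im,P=P)
    a=im[150:270,200:360] if c=="scene" else im[150:270,180:340]
    ims.append(cv2.resize(a,(400,300),interpolation=cv2.INTER_CUBIC))
    q=P.reshape(-1,3)-jp(0,0,0); q=q[np.isfinite(q[:,0])]; q=np.c_[q[:,:2]@[c_,s_],q[:,:2]@[-s_,c_],q[:,2]]
    j=q[(abs(q[:,0])<.009)&(q[:,1]>.052)&(q[:,1]<.118)&(q[:,2]>.055)]
    print(c,len(j),"jaw slope",np.polyfit(.1385-j[:,1],j[:,2],1))
    k=q[(abs(q[:,0])>.024)&(abs(q[:,0])<.033)&(abs(q[:,1])<.05)]; 
    for sx in (-1,1):
        for sy in (-1,1):
            m=(k[:,0]*sx>0)&(k[:,1]*sy>0.01); print(sx,sy,m.sum(),np.median(k[m,2]))
cv2.imwrite("pics/end.png",np.hstack(ims)[...,::-1])
print(monitor.read_time_s())
```

```text
scene 77 jaw slope [0.1036 0.0643]
-1 -1 13 0.04357516301912501
-1 1 11 0.043586759974700295
1 -1 8 0.04726918615832021
1 1 20 0.0426462031180696
top 109 jaw slope [0.0911 0.066 ]
-1 -1 30 0.04442029918196655
-1 1 29 0.04406562923388013
1 -1 30 0.044484972166281445
1 1 31 0.0420729678823637
41.8417
```

View pics/end.png

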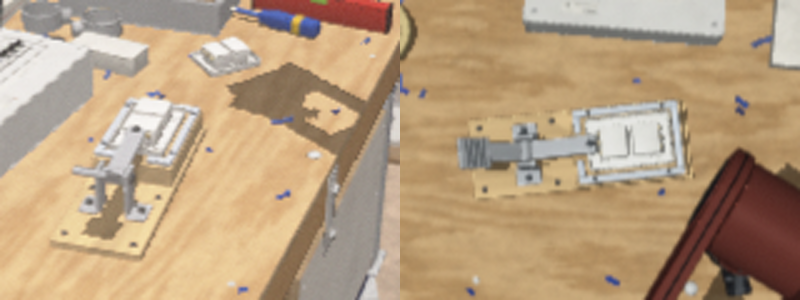

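Picture: foot on the outlet's bare end (590,145), outlet within rails, tail up. But the side-plate heights read low; compare with the outlet's profile on the bench.

Run:
```python
from h import *
np.set_printoptions(precision=1,suppress=True,linewidth=200)
def prof(f,o,th):
    P=np.load(f)["P"].reshape(-1,3); P=P[np.isfinite(P[:,0])]; c,s=np.cos(th),np.sin(th); d=P[:,:2]-o
    x,y=d@[c,s],d@[-s,c]
    for a,b in ((-.055,-.042),(-.035,-.01),(.01,.035),(.042,.055)):
        print(f,a,np.array([np.median(P[(y>a)&(y<b)&(x>u)&(x<=u+.006),2])*1e3 for u in np.arange(-.051,.05,.006)]))
prof("top5.npz",[.4408,.3554],.593)
prof("top9.npz",J[:2],J[2])
prof("top5.npz",J[:2],J[2])
```

```text
top5.npz -0.055 [ 4.4  0.1  9.1  4.7  3.1  3.1  4.9  5.7  2.3  4.6  1.2  3.5  2.1  4.1  5.2 -1.3 -0.2]
top5.npz -0.035 [-0.5  1.9  9.3  4.8  5.6 27.3 28.2 28.6 28.8 30.3 28.9 27.8  6.1  6.1  7.8  1.4  2.7]
top5.npz 0.01 [ 1.7  0.4  8.4  1.4  9.1 26.9 28.6 29.5 29.3 28.8 26.8 26.2  2.9  6.3  4.2  4.3  2.7]
top5.npz 0.042 [0.8 2.  5.2 5.  4.9 4.9 3.8 4.1 3.1 4.9 3.4 4.9 2.7 5.8 6.3 0.8 3.6]
top9.npz -0.055 [46.  46.5 42.1 44.6 47.2 41.7 44.8 44.1 42.9 45.2 39.2 45.6 42.2 44.2 47.3 46.2 46.1]
top9.npz -0.035 [45.3 46.1 43.  44.7 43.8 65.7 69.3 68.7 68.9 67.9 70.3 67.8 47.7 44.3 47.7 47.5 48.7]
top9.npz 0.01 [46.8 45.4 43.5 44.1 43.5 66.4 68.7 68.2 68.9 68.4 69.3 71.  43.1 43.8 49.2 46.  47.7]
top9.npz 0.042 [51.6 48.2 42.6 46.2 42.2 44.6 44.8 71.5 74.6 76.4 46.  42.4 43.8 43.3 48.7 47.1 46. ]
top5.npz -0.055 [47.7 46.6 39.2 46.1 45.2  nan  nan  nan  nan  nan  nan  nan  nan  nan  nan  nan  nan]
top5.npz -0.035 [  nan 625.  632.2 637.6 649.  648.  649.2 647.7 644.6 643.5 641.  636.6 627.5 618.4   nan   nan   nan]
top5.npz 0.01 [605.3 622.  628.1 637.2 641.5 644.2 645.2 645.9 645.4 644.9 642.7 639.8 636.2 630.8 623.2   nan   nan]
top5.npz 0.042 [356.7 384.7 492.5 630.7 636.5 640.  642.2 644.7 646.4 646.1 645.2 643.6 641.9 637.9 632.1 625.9 619.9]
  return _methods._mean(a, axis=axis, dtype=dtype,
  ret = ret.dtype.type(ret / rcount)
```

The profile is the same on the bench and in the nest, just 40 mm higher, so the outlet lies flat. The jaw's tilt of about 0.10 means the foot is bearing. Handing in.

```bash
python3 -c "
from h import *
print(manip.job_done())"
```

```text
the job is handed in; nothing more can be done
None
```

The long outlet lies flat in the nest, terminals up, with the jaw's foot bearing on its edge (tilt about 0.10 rad), handed in at about 42 s; on the first try I knocked the raised jaw down with the outlet, so I put it back on the bench, re-pressed the tail and set it again, and I never moved to or touched the shorter outlet, carton or tape.

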